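# Park the micromanipulator through its L-shaped gate

## Robot

A 6-joint arm with a two-finger parallel gripper is mounted at the origin on the work surface. World frame = base frame: x ahead of the robot, y to its left, z up, the work surface at z = 0. Lengths are in mm, angles in rad, forces in N, time in s.
With the tool pointing down it reaches from about 350 to 775 mm from the base axis. Payload 7.3 kg.
Tool frame: the origin (TCP) lies at the centre of the arm's flange, where the gripper is bolted on; the fingertips stand 178 mm ahead of it and the grasp point (between the pads) lies 159 mm ahead of it; z points along the fingers, y is the direction in which the jaws open and shut (so a half turn about z gives the same grasp; the last joint's range is limited). The gripper opens to 92 mm and grips with 3 to 60 N. Pads are 19 mm wide; open, the fingers measure 130 mm over their backs; the gripper's body (75 mm by 190 mm) begins 47 mm behind the grasp point.
Start: joints at [0.964, 0.342, 1.524, -0, 1.275, -0.146], TCP at [233.429, 470.254, 404.741] pointing down, gripper open.
Joint ranges: [-2.53, 2.53], [-0.77, 2.02], [0.04, 2.7], [-1, 4.14], [0.28, 2.66], [-3.11, 3.11]. Speed limits (rad/s): [2.57, 2.57, 3.14, 3.14, 3.14, 3.14].

## Interface

Orientations are given as [roll, pitch, yaw] about the fixed x, y, z axes, in that order (R = Rz(yaw) Ry(pitch) Rx(roll)).
In Python, from plant import get_obs, capture, close_job gives the robot as it stands. The module is installed in compiled form; this text tells all that it offers.
- The arm moves only by the shell command python3 -m pendant 'ROWS'. ROWS is JSON, a list of rows, each a list of 3 entries, a list of its own where there are three numbers: the shift along the tool's x, y, z in m, then the turn, a rotation vector about the tool's x, y, z in rad, then the finger opening in m, from 0 to 0.0918. In form: [[[tx, ty, tz], [wx, wy, wz], fingers], ...]. A call has 1 to 10 rows; each row is the pose to reach, as a shift and turn from the pose commanded when the call began, along the tool's axes at that moment; what a row does not reach only later rows make up. A row lasts 1/12 s, in which the tool goes at most 41.7 mm and 7.16 degrees, less where a joint would pass 70% of its speed; a pose out of reach is approached as far as the arm can. A call with a gripper value outside its range is refused whole. The fingers move at their own pace and stop on an object; the grip force is fixed at half the most. Time passes only in rows, so rows that repeat a pose let the fingers close. It gives the time, the measured TCP pose, the force and the opening at its end, in the units of the state.
- get_obs(): the state, without advancing time (a new reading comes with each control period).
- capture(name): name is "scene" or "top" or "wrist"; returns a dict with "color" (420x560x3 uint8, red, green, blue), "mtx" (3x3 intrinsics, pixels), "rvec" (rotation vector, rad) and "tvec" (3), from world to camera coordinates, as OpenCV has them. Camera axes: x right, y down, z forward; pixel columns grow to the right and rows downward; lengths in mm; the calibration is good to about 2 mm. A picture is of the moment at which its call begins. There is no depth.
- close_job(): hands the job in, once; it reports no verdict.
The state is a dict: "time": time; "joint_positions": joint angles; "dq": joint speeds; "tau": joint torques, N m; "tool_pos": TCP position; "tcp_rot": TCP orientation; "contact_force": force on the tool from outside, world axes, zero at the start; "moment": the same for the moment, N m; "grip_width": finger opening in mm.
Only numpy, scipy, OpenCV 4.12 (cv2) and the standard library are available. Lean on these libraries where they do the work, as an engineer would, in place of code of your own. Each camera call takes 0.05 s, during which the arm holds its last target. There are 200 camera calls.

## Task

The glass pipette is due for a change: with closed fingertips gently push the upright black knob, whose pin runs in the L-shaped slot of the gate plate, along the first leg away from the bath to the corner, then round the corner and along the second leg to its very end, where the micromanipulator is parked. Only push the knob, do not grip it; do not touch the manipulator or its pipette, leave the jar, dish, bottle and screwdriver as they stand, and finish with the hand clear.

Things in the scene. Friction and masses are not known exactly. Their poses are not given: they have to be found in the camera images.
- shift_table: Fixed shifting table: dark base plate 210 x 345 x 12 mm and, on four posts, an aluminium gate plate 140 x 135 x 6 mm, top 62 mm over the work surface, with an L-shaped slot 11 mm wide. Origin: on the work surface under the slot's corner (where its centre lines cross), z up. First leg: 70 mm along +x from the corner. Second leg: 65 mm along -y. Gate plate: x -35 to 105, y -100 to 35 mm.
- slot_corner (a point): Corner of the slot: where the centre lines of its two legs cross, at the gate plate's top, 62 mm over the work surface. The pin has 1.5 mm of play all round. Fixed beside it, 255 mm along +x and 160 mm along -y of shift_table, is the centre of the recording stage: an octagonal plate on pillars, 250 mm across, 75 mm high, its bath chamber and magnets up to 95 mm.
- slot_end (a point): Centre of the pin's place at the end of the slot's second leg, at the gate plate's top, 62 mm over the work surface. The pin can go 1.5 mm farther before the wall stops it.
- gate_knob: Pin follower: steel pin, 8 mm diameter, up through the slot, with an upright round black knob, 25 mm diameter, 74 to 116 mm over the work surface. Fixed to the manipulator's carriage: it only slides, cannot be lifted or turned. Origin on its axis 50 mm over the work surface; axes as shift_table. Moves at 2 to 5 N, stays where left, the slot's walls stop it firmly. Over 30 N on it is a fault.
- knob_mid (a point): Centre of the knob, half-way up, on the pin's axis, 95 mm over the work surface.
- back_slide (a joint): How far the carriage has been drawn back along the first leg, m: 0 = pin at the outer end of the first leg (pipette over the bath), 0.070 = pin at the corner of the slot. Grows as the knob moves along -x of shift_table.
- side_slide (a joint): How far the carriage has been pushed aside along the second leg, m: 0 = pin in the first leg or the corner, 0.065 = pin at the end of the second leg. Grows as the knob moves along -y of shift_table.
- manipulator: Micromanipulator on the carriage, not to be touched: stacked grey and black blocks within 80 mm behind, 40 mm ahead (x), 65 mm and 35 mm to the -y and +y sides of its origin, 186 mm high over the work surface; white headstage and glass pipette reach 165 mm ahead, sloping down. Origin: centre of its foot, 50 mm up, always 160 mm to the -y side of the knob's axis. Axes as shift_table.
- pipette_jar: Loose bystander: closed glass jar, 52 mm in diameter, 75 mm high. Origin: centre of its underside.
- culture_dish: Loose bystander: clear plastic culture dish with lid, 59 mm in diameter, 15 mm high. Origin: centre of its underside.
- saline_bottle: Loose bystander: white plastic bottle, 56 mm in diameter, 125 mm high. Origin: centre of its underside.
- driver: Loose bystander: screwdriver lying on the work surface, 150 mm long, lying along its own x axis, up to about 30 mm high.

How it is judged (in metres and radians):
On the way, in this order (a step that is already met when the one before it is completed fails the run):
1. The knob has been pushed straight back to the corner of the slot, not yet aside (value of joint back_slide above 0.066 m and value of joint side_slide below 0.01 m), for 0.05 s.
2. The knob has been pushed to the end of the second leg (value of joint back_slide above 0.066 m and value of joint side_slide above 0.061 m), for 0.2 s.
At the end, for the whole second after the job is handed in: The pin stands at the end of the slot's second leg, within 4 mm (side_slide over 0.061 of 0.065, back_slide over 0.066), at rest, and the jar, dish and bottle are within 15 mm and the screwdriver within 20 mm of where they stood (all of step 2 and velocity of joint back_slide between -0.005 and 0.005 m/s and velocity of joint side_slide between -0.005 and 0.005 m/s and distance of each of pipette_jar, culture_dish, saline_bottle from where it was at the start of the episode below 0.015 m and distance of driver from where it was at the start of the episode below 0.02 m); the robot touches nothing.
It fails at once if The knob is gripped or forced (more than 30 N on it) (contact force between any of the fingers, the arm and gate_knob above 30 N).
It fails at once if The carriage is flung or slammed (faster than 0.25 m/s) (velocity of joint any of back_slide, side_slide above 0.25 m/s).
It fails at once if The robot touches the manipulator or its pipette (contact force between any of the fingers, the arm and manipulator above 0.5 N).
It fails at once if A bystander is knocked over, pushed away or lifted (distance of any of pipette_jar, culture_dish, saline_bottle, driver from where it was at the start of the episode above 0.03 m or angle between any of pipette_jar, saline_bottle's own z axis and vertical above 0.4 rad).
It also fails if it takes over 45 s, if anything falls off the work surface, if the arm or the gripper's body presses on something with over 40 N, if the wrist force passes 120 N, or if a joint passes its speed limit or range.

## Working session

There is one attempt and no reset: what is moved stays moved. The work goes in short steps, Python scripts to look and compute and a shell command to move; the robot and the scene stay as the last step left them, time stands still between calls to the robot, and variables do not carry over. Pictures are saved under pics/ and viewed, about 8 in all and at most 12, crops included, and the job is handed in when it is done.

```bash
mkdir -p pics
python3 - <<'E'
from plant import get_obs, capture
import cv2
o=get_obs(); print(o)
for n in("scene","top"):
    c=capture(n); cv2.imwrite(f"pics/{n}0.png",c["color"][:,:,::-1]); print(n,c["mtx"],c["rvec"],c["tvec"])
E
```

```text
{'time': 0.0, 'joint_positions': array([ 9.64006080e-01,  3.42754764e-01,  1.52503861e+00,  9.06155821e-06,
        1.27540987e+00, -1.46010795e-01]), 'dq': array([-0.00259173,  0.00138602, -0.00061423,  0.0004849 , -0.0017243 ,
       -0.00130218]), 'tau': array([ 5.38623990e-04, -4.31252074e+01, -2.44216079e+01,  7.18873786e-02,
        5.59697184e-02, -1.56639476e-04]), 'tool_pos': array([233.34426305, 470.1396667 , 404.02057846]), 'tcp_rot': array([-3.14000047e+00, -2.42900687e-04,  2.68081036e+00]), 'contact_force': array([0.03338975, 0.14796518, 0.55957096]), 'moment': array([-0.00018447, -0.04703129,  0.01436601]), 'grip_width': 91.44452288607665}
scene [[414.7836818    0.         280.59311257]
 [  0.         414.7836818  209.17825692]
 [  0.           0.           1.        ]] [ 1.85649862  1.27131897 -0.69175939] [-284.42114534 -188.08486864 1245.22622466]
top [[393.83890737   0.         282.46060706]
 [  0.         393.83890737 210.46682792]
 [  0.           0.           1.        ]] [ 2.12666541 -2.16502321  0.10018402] [135.6802324  510.97729548 913.03930465]
```

View pics/top0.png

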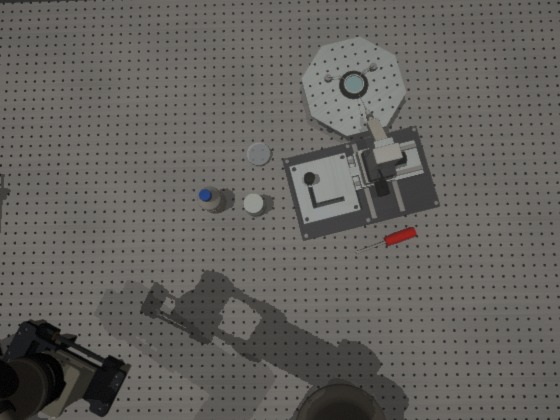

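View pics/scene0.png

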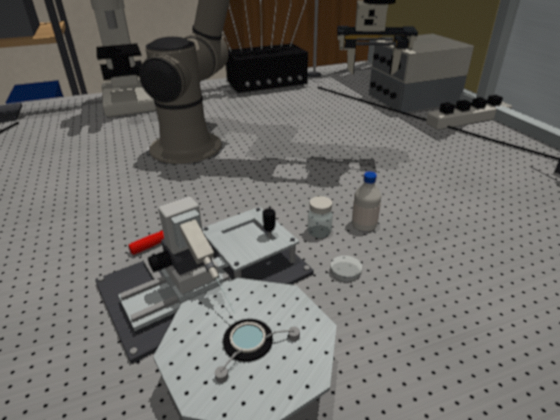

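The top view shows the gate plate at about (325,188), the knob at (310,178), the slot corner at about (312,204) and the slot end at about (343,198). The bystanders are the dish (259,154), jar (254,205), bottle (210,197) and screwdriver (400,238).

```bash
cat > h.py <<'E'
import numpy as np, cv2
def ray(c,uv,z):
    R=cv2.Rodrigues(c["rvec"])[0]; o=-R.T@c["tvec"].ravel()
    d=R.T@np.linalg.inv(c["mtx"])@np.array([*uv,1.]); return o+d*(z-o[2])/d[2]
def proj(c,P): return cv2.projectPoints(np.float64(P).reshape(-1,1,3),c["rvec"],np.float64(c["tvec"]),c["mtx"],None)[0].reshape(-1,2)
E
python3 - <<'E'
from h import *; from plant import capture
c=capture("top"); im=c["color"][:,:,::-1]; g=cv2.cvtColor(im,cv2.COLOR_BGR2GRAY)
cv2.imwrite("pics/crop0.png",cv2.resize(im[120:250,230:450],None,fx=3.6,fy=3.6,interpolation=cv2.INTER_CUBIC))
m=(g>120).astype(np.uint8); 
n,l,s,ce=cv2.connectedComponentsWithStats(m); k=l[190,325]; print(k,s[k],g[190,325])
ct=max(cv2.findContours((l==k).astype(np.uint8),0,2)[0],key=cv2.contourArea)
b=cv2.boxPoints(cv2.minAreaRect(ct)); W=np.array([ray(c,p,62) for p in b]); print(b,W.round(1),np.linalg.norm(W-np.roll(W,1,0),axis=1))
for n,uv,z in[("knobtop",(310,178),116),("corner",(312,204),62),("end",(343,198),62),("jar",(254,205),75),("bottle",(206,196),125),("dish",(259,154),15),("stage",(354,85),75),("manip",(388,150),186)]: print(n,ray(c,uv,z).round(1))
E
```

```text
10 [ 290  153   76   71 3031] 150
[[289.35294 166.41176]
 [355.9412  149.7647 ]
 [370.17648 206.70589]
 [303.58823 223.35295]] [[614.1 107.8  62. ]
 [650.6 -49.9  62. ]
 [514.6 -77.5  62. ]
 [478.8  77.3  62. ]] [138.69413115 161.88845818 138.77586489 158.89430237]
knobtop [574.1  62.4 116. ]
corner [523.6  56.8  62. ]
end [536.2 -15.6  62. ]
jar [522.1 190.7  75. ]
bottle [537.3 290.9 125. ]
dish [658.5 183.3  15. ]
stage [804.7 -49.3  75. ]
manip [614.2 -94.1 186. ]
```

View pics/crop0.png

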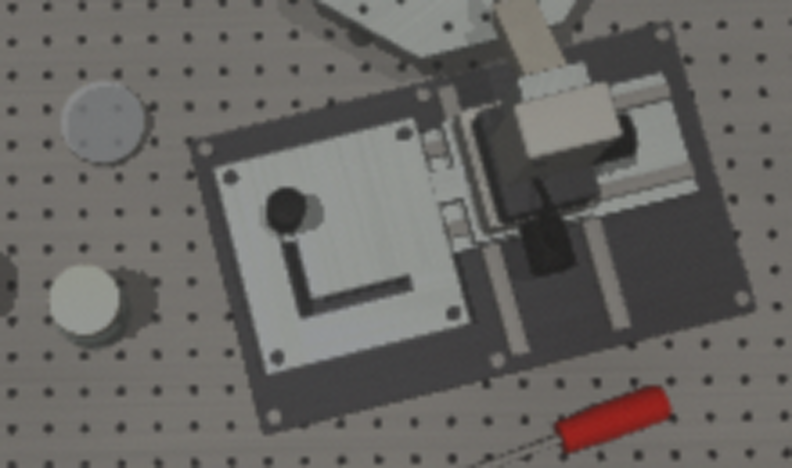

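```bash
cat >> h.py <<'E'
def fit(L,W):
    L=np.float64(L);W=np.float64(W); lm,wm=L.mean(0),W.mean(0); H=((L-lm).T@(W-wm))
    a=np.arctan2(H[0,1]-H[1,0],H[0,0]+H[1,1]); R=np.array([[np.cos(a),-np.sin(a)],[np.sin(a),np.cos(a)]])
    return a,R,wm-R@lm
E
python3 - <<'E'
from h import *; from plant import capture,get_obs
c=capture("top")
px=lambda u,v:((u+.5)/3.6-.5+230,(v+.5)/3.6-.5+120)
cr=[px(*p) for p in[(216,168),(415,119),(469,322),(267,375)]]
W=np.array([ray(c,p,62)[:2] for p in cr]); L=[(105,35),(105,-100),(-35,-100),(-35,35)]
a,R,t=fit(L,W); print("yaw",a,"org",t.round(1)); print((W-(np.float64(L)@R.T+t)).round(1))
print("knob local",(R.T@(ray(c,px(286,210),116)[:2]-t)).round(1))
print("slot end inner",(R.T@(ray(c,px(411,284),62)[:2]-t)).round(1),"corner",(R.T@(ray(c,px(305,304),62)[:2]-t)).round(1))
for p in[(70,0),(0,0),(0,-65)]: print(p,(R@p+t).round(1))
o=get_obs(); print(o["tcp_rot"],o["time"])
c=capture("scene"); im=c["color"][:,:,::-1].copy()
k=[*(R@(70,0)+t),95]; u,v=proj(c,k)[0].astype(int); print(u,v)
m=(im.max(2)<45).astype(np.uint8); n,l,s,ce=cv2.connectedComponentsWithStats(m)
for i in range(1,n):
    if s[i,4]>60 and abs(ce[i][0]-u)<40 and abs(ce[i][1]-v)<40: print(s[i],ce[i])
E
```

```text
yaw 0.2244866580134919 org [520.   50.5]
[[-0.3 -0.9]
 [-0.6 -0.2]
 [ 1.3  1.1]
 [-0.4 -0. ]]
knob local [55.9  1.4]
slot end inner [ -0.6 -69.5] corner [3.3 0. ]
(70, 0) [588.3  66.1]
(0, 0) [520.   50.5]
(0, -65) [534.5 -12.8]
[-3.14066222e+00 -1.23354952e-04  2.68080406e+00] 0.2
272 222
[263 209  12  23 227] [268.70044053 219.88105727]
```

```bash
python3 -m pendant '[[[-0.038,-0.0125,0],[0,0,0.09],0],[[-0.076,-0.025,0],[0,0,0.18],0],[[-0.114,-0.0375,0],[0,0,0.27],0],[[-0.152,-0.05,0],[0,0,0.36],0],[[-0.19,-0.0625,0],[0,0,0.45],0],[[-0.228,-0.075,0],[0,0,0.54],0],[[-0.266,-0.0875,0],[0,0,0.63],0],[[-0.304,-0.1,0],[0,0,0.72],0],[[-0.342,-0.1125,0],[0,0,0.81],0],[[-0.38,-0.125,0],[0,0,0.886],0]]'
```

```text
time: 1.08
tool_pos: [519.3, 187.6, 404.7]
tcp_rot: [-3.142, -0.0, 1.79]
contact_force: [0.4, 0.3, 0.5]
grip_width: 29.9
```

```bash
python3 -m pendant '[[[-0.034,0.022,0],[0,0,0],0],[[-0.068,0.044,0],[0,0,0],0],[[-0.102,0.066,0],[0,0,0],0],[[-0.136,0.087,0],[0,0,0],0],[[-0.136,0.087,0],[0,0,0],0],[[-0.136,0.087,0],[0,0,0],0]]'
python3 - <<'E'
from h import *; from plant import capture
for n in("wrist","scene"):
    c=capture(n); im=c["color"][:,:,::-1].copy()
    np.savez(f"{n}.npz",**c)
    cv2.imwrite(f"pics/{n}1.png",im)
    t=np.array([520,50.5]);a=.2245;R=np.array([[np.cos(a),-np.sin(a)],[np.sin(a),np.cos(a)]])
    for x in(56,70): print(n,x,proj(c,[[*(R@(x,0)+t),116],[*(R@(x,0)+t),95]]).round(1).tolist())
    print(proj(c,[[*(R@p+t),62] for p in[(105,35),(105,-100),(-35,-100),(-35,35),(0,0),(0,-65)]]).round(0).tolist())
E
```

```text
time: 1.58
tool_pos: [634.2, 74.0, 403.4]
tcp_rot: [-3.14, -0.0, 1.791]
contact_force: [-0.1, 0.9, 0.4]
grip_width: 0.1
wrist 56 [[205.8, 204.3], [210.9, 197.6]]
wrist 70 [[223.4, 204.3], [227.4, 197.5]]
[[269.0, 151.0], [271.0, 284.0], [134.0, 284.0], [116.0, 152.0], [158.0, 189.0], [165.0, 253.0]]
scene 56 [[268.0, 209.4], [268.3, 218.8]]
scene 70 [[272.1, 213.0], [272.4, 222.5]]
[[299.0, 240.0], [234.0, 268.0], [200.0, 227.0], [260.0, 205.0], [254.0, 219.0], [224.0, 230.0]]
```

View pics/wrist1.png

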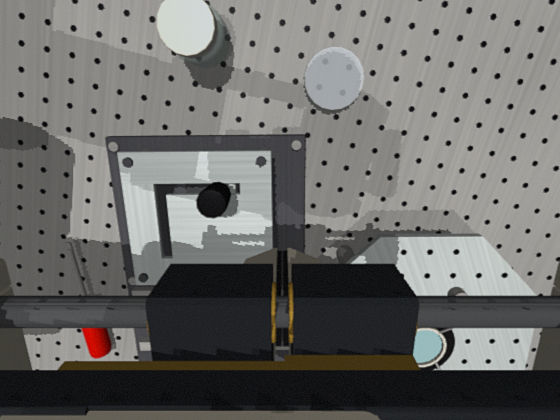

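The wrist view shows the knob top at about (211,201), near local x = 58. The slot corner is at (158,188), which agrees with the fit, and the closed fingers are clear of everything. I'll lower the hand on the bath side of the knob.

```bash
python3 -m pendant '[[[0.002,0,0.03],[0,0,0],0],[[0.002,0,0.06],[0,0,0],0],[[0.002,0,0.09],[0,0,0],0],[[0.002,0,0.12],[0,0,0],0],[[0.002,0,0.137],[0,0,0],0],[[0.002,0,0.137],[0,0,0],0],[[0.002,0,0.137],[0,0,0],0]]'
python3 - <<'E'
from h import *; from plant import capture,get_obs
o=get_obs(); a=.2245; d=o["tool_pos"][:2]-[520,50.5]; print("local",d[0]*np.cos(a)+d[1]*np.sin(a),-d[0]*np.sin(a)+d[1]*np.cos(a))
c=capture("scene"); im=c["color"][:,:,::-1]
cv2.imwrite("pics/scene2.png",cv2.resize(im[130:300,150:370],None,fx=3.5,fy=3.5,interpolation=cv2.INTER_CUBIC))
E
```

```text
time: 2.27
tool_pos: [632.2, 79.3, 267.8]
tcp_rot: [-3.14, -0.0, 1.797]
contact_force: [0.2, 0.2, 0.4]
grip_width: 0.5
local 115.77487067050313 3.0916519576996038
```

View pics/scene2.png

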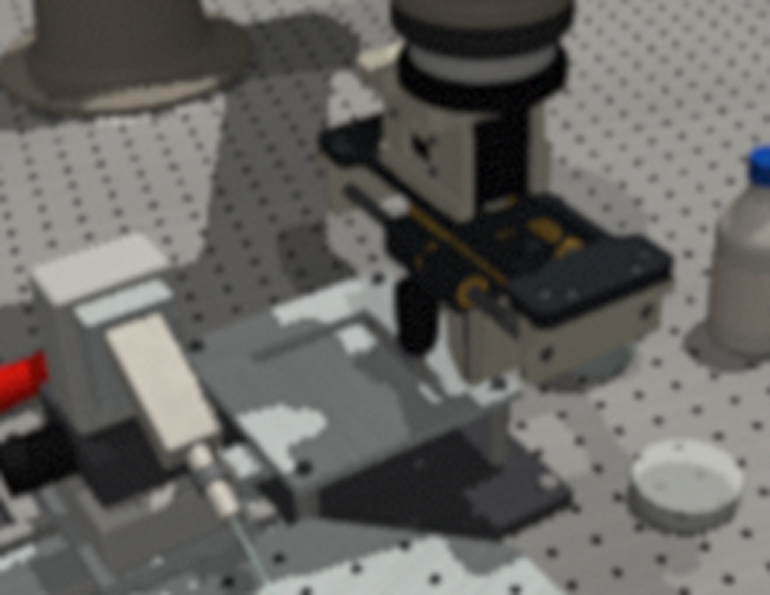

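The closed fingers stand on the bath side of the knob, which is at crop (415,315), with nothing touching. I'll start pushing along −x.

```bash
python3 -m pendant '[[[-0.001,-0.006,0],[0,0,0],0],[[-0.001,-0.012,0],[0,0,0],0],[[-0.001,-0.018,0],[0,0,0],0],[[-0.001,-0.023,0],[0,0,0],0],[[-0.001,-0.028,0],[0,0,0],0],[[-0.001,-0.033,0],[0,0,0],0],[[-0.001,-0.038,0],[0,0,0],0],[[-0.001,-0.043,0],[0,0,0],0],[[-0.001,-0.048,0],[0,0,0],0],[[-0.001,-0.053,0],[0,0,0],0]]'
cat >> h.py <<'E'
A=.2245
def loc(p): d=np.array(p[:2])-[520,50.5]; return np.array([d[0]*np.cos(A)+d[1]*np.sin(A),-d[0]*np.sin(A)+d[1]*np.cos(A)])
def stat(n):
    from plant import capture,get_obs
    o=get_obs(); f=o["contact_force"]; print("local",loc(o["tool_pos"]).round(1),"F local",(loc(f[:2]+np.array([520,50.5]))).round(1))
    c=capture("top"); im=c["color"][:,:,::-1]
    cv2.imwrite(f"pics/{n}.png",cv2.resize(im[120:250,230:450],None,fx=3.6,fy=3.6,interpolation=cv2.INTER_CUBIC))
    c=capture("wrist"); cv2.imwrite(f"pics/{n}w.png",c["color"][:,:,::-1])
    print("wrist proj knobtop at x=0,10,20:",proj(c,[[520+x*np.cos(A),50.5+x*np.sin(A),116] for x in(0,10,20)]).round(0).tolist())
    print("side y=0,-55,-65:",proj(c,[[520-y*np.sin(A),50.5+y*np.cos(A),116] for y in(0,-55,-65)]).round(0).tolist())
E
python3 -c "
from h import *;stat('s3')"
```

```text
time: 3.15
tool_pos: [581.2, 65.1, 268.3]
tcp_rot: [3.14, 0.0, 1.795]
contact_force: [4.4, -0.3, 3.5]
grip_width: 0.2
local [63.   0.6] F local [ 4.2 -1.2]
wrist proj knobtop at x=0,10,20: [[136.0, 298.0], [160.0, 298.0], [183.0, 298.0]]
side y=0,-55,-65: [[136.0, 298.0], [150.0, 402.0], [152.0, 418.0]]
```

View pics/s3w.png

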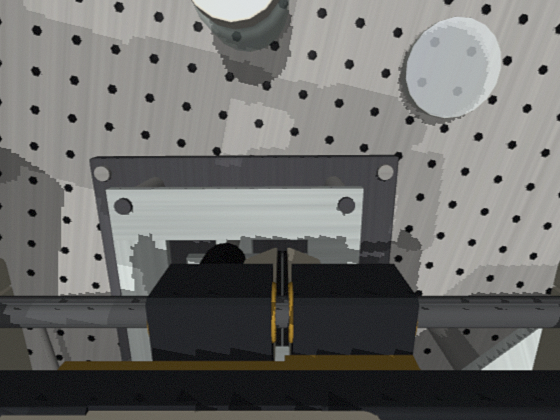

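The finger pushes with about 4 N, and the knob shows at (223,265) in the wrist view. I'll check the projected row against the plate features.

Run:
```python
from h import *; from plant import capture
c=capture("wrist"); R=cv2.Rodrigues(c["rvec"])[0]; print("cam",-R.T@c["tvec"].ravel())
w=lambda x,y,z:[520+x*np.cos(A)-y*np.sin(A),50.5+x*np.sin(A)+y*np.cos(A),z]
print(proj(c,[w(105,35,62),w(-35,35,62),w(0,0,62),w(70,0,62),w(37,0,116),w(37,12.5,116),w(37,12.5,74)]).round(0).tolist())
im=cv2.imread("pics/s3.png"); print(im.shape)
```

```text
cam [563.20078183 140.91556784 247.85898968]
[[361.0, 188.0], [103.0, 188.0], [173.0, 248.0], [296.0, 248.0], [223.0, 298.0], [221.0, 271.0], [235.0, 235.0]]
(468, 792, 3)
```

View pics/s3.png

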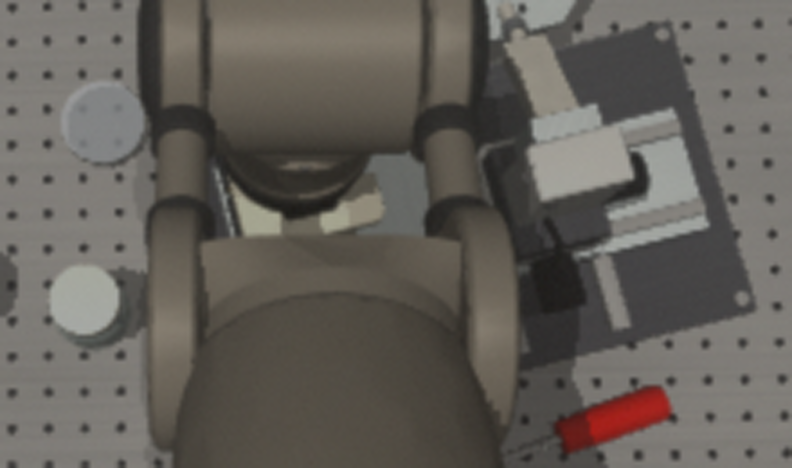

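```bash
python3 -m pendant '[[[0,-0.005,0],[0,0,0],0],[[0,-0.01,0],[0,0,0],0],[[0,-0.015,0],[0,0,0],0],[[0,-0.02,0],[0,0,0],0],[[0,-0.024,0],[0,0,0],0],[[0,-0.027,0],[0,0,0],0],[[0,-0.029,0],[0,0,0],0],[[0,-0.031,0],[0,0,0],0],[[0,-0.032,0],[0,0,0],0],[[0,-0.032,0],[0,0,0],0]]'
python3 - <<'E'
from h import *; stat('s4')
E
```

```text
time: 4.13
tool_pos: [549.8, 58.1, 267.6]
tcp_rot: [-3.141, -0.0, 1.795]
contact_force: [1.1, -1.1, -0.1]
grip_width: 0.4
local [30.7  0.7] F local [ 0.9 -1.3]
wrist proj knobtop at x=0,10,20: [[209.0, 298.0], [233.0, 298.0], [257.0, 298.0]]
side y=0,-55,-65: [[209.0, 298.0], [216.0, 402.0], [218.0, 419.0]]
```

View pics/s4w.png

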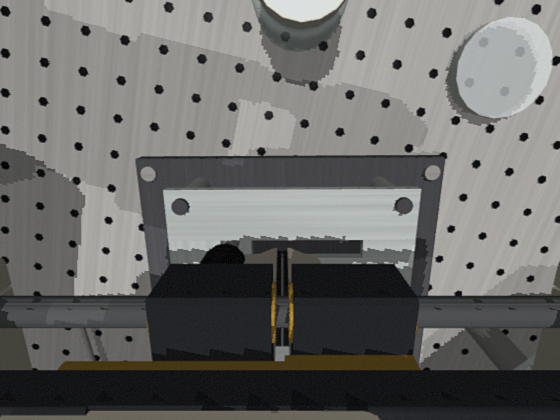

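The knob is still against the finger at (223,265), about 3 mm from the corner. I'll ease it on in small steps.

```bash
python3 -m pendant '[[[0,-0.001,0],[0,0,0],0],[[0,-0.002,0],[0,0,0],0],[[0,-0.002,0],[0,0,0],0]]';  python3 -m pendant '[[[0,-0.001,0],[0,0,0],0],[[0,-0.001,0],[0,0,0],0]]'; python3 -m pendant '[[[0,-0.001,0],[0,0,0],0],[[0,-0.001,0],[0,0,0],0]]'
```

```text
time: 4.48
tool_pos: [548.1, 57.7, 267.7]
tcp_rot: [3.142, -0.0, 1.795]
contact_force: [2.2, -0.6, -1.3]
grip_width: 0.4
time: 4.65
tool_pos: [547.6, 57.6, 267.8]
tcp_rot: [3.14, -0.0, 1.795]
contact_force: [4.7, 1.2, -2.4]
grip_width: 0.6
time: 4.82
tool_pos: [547.1, 57.5, 267.9]
tcp_rot: [3.138, 0.0, 1.795]
contact_force: [8.1, 2.3, -5.3]
grip_width: 0.3
```

```bash
python3 -m pendant '[[[0,-0.001,0],[0,0,0],0],[[0,-0.001,0],[0,0,0],0]]'
```

```text
time: 4.98
tool_pos: [546.6, 57.4, 267.9]
tcp_rot: [3.136, 0.0, 1.795]
contact_force: [10.7, 3.0, -5.8]
grip_width: 0.2
```

The force climbs steadily to about 11 N while the knob hardly moves, so the pin is at the corner wall. Next I'll go round to the +y side of the knob.

```bash
python3 -m pendant '[[[0,0.01,0],[0,0,0],0],[[0,0.02,0],[0,0,0],0],[[0.015,0.021,0],[0,0,0],0],[[0.03,0.021,0],[0,0,0],0],[[0.045,0.02,0],[0,0,0],0],[[0.045,0.008,0],[0,0,0],0],[[0.045,-0.004,0],[0,0,0],0],[[0.045,-0.016,0],[0,0,0],0],[[0.045,-0.026,0],[0,0,0],0],[[0.045,-0.026,0],[0,0,0],0]]'
python3 - <<'E'
from h import *; stat('s5')
E
```

```text
time: 5.82
tool_pos: [508.0, 95.0, 267.5]
tcp_rot: [-3.138, -0.001, 1.795]
contact_force: [-0.3, 0.2, 1.8]
grip_width: 0.1
local [-1.8 46.1] F local [-0.3  0.3]
wrist proj knobtop at x=0,10,20: [[284.0, 385.0], [306.0, 385.0], [327.0, 385.0]]
side y=0,-55,-65: [[284.0, 385.0], [284.0, 474.0], [284.0, 488.0]]
```

View pics/s5w.png

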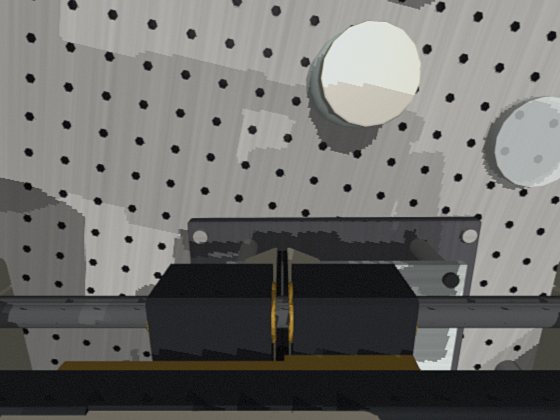

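The hand now stands on the +y side of the knob, with the jar and dish still in place. I'll push along −y.

```bash
python3 -m pendant '[[[-0.006,0.001,0],[0,0,0],0],[[-0.012,0.001,0],[0,0,0],0],[[-0.017,0.001,0],[0,0,0],0],[[-0.021,0.001,0],[0,0,0],0],[[-0.025,0.001,0],[0,0,0],0],[[-0.029,0.001,0],[0,0,0],0],[[-0.033,0.001,0],[0,0,0],0],[[-0.037,0.001,0],[0,0,0],0],[[-0.041,0.001,0],[0,0,0],0],[[-0.045,0.001,0],[0,0,0],0]]'; python3 -m pendant '[[[-0.005,0,0],[0,0,0],0],[[-0.01,0,0],[0,0,0],0],[[-0.015,0,0],[0,0,0],0],[[-0.02,0,0],[0,0,0],0],[[-0.025,0,0],[0,0,0],0],[[-0.03,0,0],[0,0,0],0],[[-0.033,0,0],[0,0,0],0],[[-0.036,0,0],[0,0,0],0],[[-0.036,0,0],[0,0,0],0]]'
python3 - <<'E'
from h import *; stat('s6')
E
```

```text
time: 6.75
tool_pos: [521.0, 51.6, 267.6]
tcp_rot: [3.141, -0.001, 1.795]
contact_force: [1.2, 5.8, -0.1]
grip_width: 0.4
time: 7.5
tool_pos: [529.1, 15.9, 267.7]
tcp_rot: [3.141, 0.0, 1.795]
contact_force: [-0.5, 0.5, -0.7]
grip_width: 0.4
local [  1.2 -35.7] F local [-0.4  0.6]
wrist proj knobtop at x=0,10,20: [[279.0, 216.0], [305.0, 216.0], [330.0, 216.0]]
side y=0,-55,-65: [[279.0, 216.0], [280.0, 335.0], [280.0, 355.0]]
```

```bash
python3 -m pendant '[[[-0.002,0,0],[0,0,0],0],[[-0.004,0,0],[0,0,0],0],[[-0.005,0,0],[0,0,0],0],[[-0.005,0,0],[0,0,0],0]]'; python3 -m pendant '[[[-0.001,0,0],[0,0,0],0],[[-0.001,0,0],[0,0,0],0]]'; python3 -m pendant '[[[-0.001,0,0],[0,0,0],0],[[-0.001,0,0],[0,0,0],0]]'
```

```text
time: 7.93
tool_pos: [529.9, 11.4, 267.7]
tcp_rot: [-3.141, -0.0, 1.795]
contact_force: [-1.0, 2.3, 0.9]
grip_width: 0.6
time: 8.1
tool_pos: [530.2, 10.4, 267.7]
tcp_rot: [-3.141, -0.0, 1.795]
contact_force: [-1.5, 1.8, 0.9]
grip_width: 0.5
time: 8.27
tool_pos: [530.4, 9.4, 267.7]
tcp_rot: [-3.141, -0.0, 1.795]
contact_force: [-0.2, 2.4, 0.2]
grip_width: 0.1
```

```bash
for i in 1; do python3 -m pendant '[[[-0.001,0,0],[0,0,0],0],[[-0.001,0,0],[0,0,0],0]]'; done; python3 -m pendant '[[[-0.001,0,0],[0,0,0],0],[[-0.001,0,0],[0,0,0],0]]';python3 -m pendant '[[[-0.001,0,0],[0,0,0],0],[[-0.001,0,0],[0,0,0],0]]'
```

```text
time: 8.43
tool_pos: [530.6, 8.4, 267.7]
tcp_rot: [-3.141, 0.0, 1.795]
contact_force: [-1.4, 2.6, 0.4]
grip_width: 0.4
time: 8.6
tool_pos: [530.9, 7.4, 267.7]
tcp_rot: [-3.141, 0.0, 1.795]
contact_force: [-2.3, 2.5, -0.3]
grip_width: 0.4
time: 8.77
tool_pos: [531.0, 6.8, 267.7]
tcp_rot: [-3.141, -0.001, 1.795]
contact_force: [-2.1, 4.2, 1.2]
grip_width: 0.4
```

```bash
python3 -m pendant '[[[-0.001,0,0],[0,0,0],0],[[-0.001,0,0],[0,0,0],0]]'; python3 -m pendant '[[[-0.001,0,0],[0,0,0],0],[[-0.001,0,0],[0,0,0],0]]'
```

```text
time: 8.93
tool_pos: [531.1, 6.4, 267.7]
tcp_rot: [-3.141, -0.002, 1.794]
contact_force: [-2.9, 7.5, 1.9]
grip_width: 0.6
time: 9.1
tool_pos: [531.2, 6.0, 267.7]
tcp_rot: [-3.141, -0.003, 1.794]
contact_force: [-2.1, 12.2, 2.6]
grip_width: 0.6
```

The force rises to 12 N with almost no travel, so the pin is at the end wall. I'll back off, lift and look.

```bash
python3 -m pendant '[[[0.005,0,0],[0,0,0],0],[[0.015,0,0],[0,0,0],0],[[0.03,0,0],[0,0,0],0],[[0.045,0,0],[0,0,0],0],[[0.045,0,-0.03],[0,0,0],0],[[0.045,0,-0.06],[0,0,0],0],[[0.045,0,-0.09],[0,0,0],0],[[0.045,0,-0.12],[0,0,0],0],[[0.08,0,-0.14],[0,0,0],0],[[0.11,0,-0.14],[0,0,0],0]]'; python3 -m pendant '[[[0.035,-0.02,0],[0,0,0],0],[[0.07,-0.04,0],[0,0,0],0],[[0.105,-0.06,0],[0,0,0],0],[[0.14,-0.08,0],[0,0,0],0],[[0.175,-0.1,0],[0,0,0],0],[[0.21,-0.1,0],[0,0,0],0],[[0.245,-0.1,0],[0,0,0],0],[[0.28,-0.1,0],[0,0,0],0],[[0.28,-0.1,0],[0,0,0],0],[[0.28,-0.1,0],[0,0,0],0]]'
python3 - <<'E'
from h import *; stat('s7')
E
```

```text
time: 9.93
tool_pos: [507.8, 112.1, 412.7]
tcp_rot: [3.132, 0.002, 1.792]
contact_force: [1.0, -0.1, 0.2]
grip_width: 0.4
time: 10.77
tool_pos: [346.7, 364.1, 407.6]
tcp_rot: [3.141, 0.001, 1.798]
contact_force: [0.2, -0.7, -0.6]
grip_width: -0.1
local [-99.2 344.3] F local [ 0.  -0.7]
wrist proj knobtop at x=0,10,20: [[373.0, 509.0], [382.0, 509.0], [391.0, 509.0]]
side y=0,-55,-65: [[373.0, 509.0], [369.0, 544.0], [368.0, 550.0]]
```

View pics/s7.png

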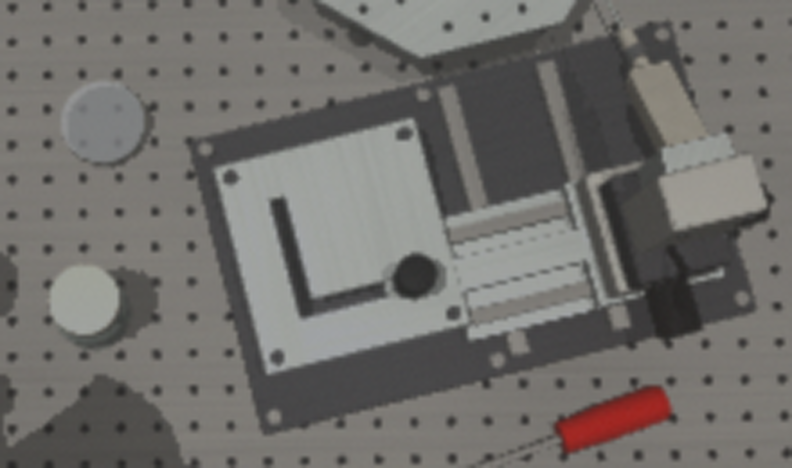

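The knob is at crop (414,275), over the end of the slot, and the dish, jar and driver are unmoved. I'll do a quick numeric check and hand in.

Run:
```python
from h import *; from plant import capture,close_job,get_obs
c=capture("top"); print("knob local",loc(ray(c,(414.5/3.6-.5+230,275.5/3.6-.5+120),116)).round(1))
a=cv2.imread("pics/top0.png").astype(int); b=c["color"][:,:,::-1].astype(int)
for n,(u,v) in dict(jar=(254,205),dish=(259,154),bottle=(206,196),driver=(400,238)).items():
    print(n,np.abs(a[v-10:v+10,u-10:u+10]-b[v-10:v+10,u-10:u+10]).mean().round(1))
cv2.imwrite("pics/top9.png",c["color"][:,:,::-1])
```

```text
knob local [ -2. -64.]
jar 10.0
dish 9.6
bottle 7.0
driver 7.8
```

View pics/top9.png

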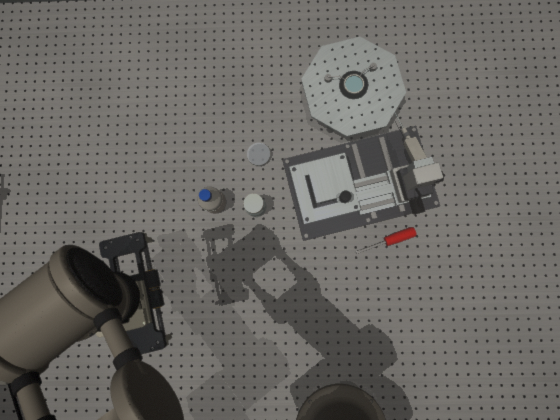

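The top view shows the knob at (345,197) at the slot end. The bottle (210,198), jar, dish and driver are where they started, and the hand is clear.

```bash
python3 -c "
from plant import close_job; print(close_job())"
```

```text
the job is handed in; nothing more can be done
None
```

The knob is at the end of the slot's second leg and the job is handed in; no verdict came back. With closed fingers I pushed it along −x to the corner, went round to its +y side, and pushed it along −y to the end. I then backed off, lifted and moved the hand well clear.

- **Corner and end:** at each wall the force climbed steadily, to about 11–12 N, while the knob hardly moved. That is how I judged the pin had arrived, since the joint values can't be read directly.
- **Final position:** the last top view puts the knob at (−2, −64) mm in the table's frame, against an ideal of (0, −65). The difference is about the size of the calibration error.
- **Bystanders and manipulator:** the jar, dish, bottle and screwdriver look unmoved. A plain before-and-after pixel comparison around them still differed by 7 to 10 grey levels. I put that down to changed shadows and picture noise. The hand was not seen near the manipulator or pipette in any picture.
- **Start position:** the knob seemed to start about 10–14 mm short of the outer end of the first leg. This made no difference to the pushes.
- **Time:** it took about 11 s of the 45 s allowed.

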